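# Slide the tag carrier into the hand punch and punch the tag

## Task

Load the small hand punch on the table: lay the tag carrier (the flat plate with the upright bar grip and the tag on it) on the open end of the punch's bed with the tag towards the plunger, and slide it gently under the guide lips, without forcing it, until it drops flat into the shallow pocket of the bed; pushed farther it would ride up out of it again. The pocket's setting along the bed is not known, so feel for it. Only then push the sprung plunger all the way down to its stop and let it come back up; leave the carrier lying in the pocket and do not disturb the small clamp, the round puck or the bevel gauge near by.

Things in the scene. Friction and masses are not known exactly. Their poses are not given: they have to be found in the camera images.
- press: Hand punch fixed to the table: grey base 250 x 100 x 10 mm. Origin: at table height under the bed's middle line; +x = feed direction, from the open end of the bed (base edge at x = -125 mm) to the gantry; y across; z up. On it a flat steel bed, 62 mm wide, top at z = 18 mm, free above and at its sides from x = -105 to -48 mm.
- bed_mouth (a point): Point fixed on the press at x = -80, y = 0, z = 18 mm, on the bed's top at the open end: put the middle of the carrier's underside here to lay it down. Axes as the press.
- lip_start (a point): Point fixed on the press (x = -20, y = 0, z = 29 mm). From x = -48 mm to here flared guides narrow from 84 to 62 mm clear width. From here to x = 120 mm two rails keep 63 mm and carry lips (z = 29 to 33 mm, 51 mm clear between them) over the carrier's edges, so it cannot be put in from above there.
- pocket_mean (a point): Point fixed on the press (x = 40, y = 0, z = 14 mm), NOT the true pocket. The pocket spans the bed's width, is 4 mm deep, its floor (z = 14 mm) 113 mm long; both ends are bevelled at 25 degrees, so a carrier pushed too far rides up out of it again. The bed is clamped tight at an unknown setting along x: the pocket's centre is up to 14 mm before or beyond this point and is not reported.
- gantry (a point): Centre of the gantry beam that spans the bed and holds the plunger (x = 80, y = 0, z = 55 mm of the press): the beam is 28 mm (x) by 106 mm (y), from z = 46 to 64 mm.
- carrier: Loose tag carrier, about 0.3 kg: aluminium plate 110 (x) x 60 (y) x 6 mm, upright black bar grip 12 mm (x) by 36 mm (y) at x = -40 mm, its top 46 mm above the underside; thin brass tag at x = 23 to 53 mm. Origin: centre of the underside; z up; +x from grip to tag, to point along the press's +x. Its origin is 18 mm above the table on the bed, 14 mm in the pocket.
- grip (a point): Point in the middle of the carrier's bar grip, at x = -40, y = 0, z = 34 mm of the carrier; axes as the carrier. The faces to pinch or push are the two wide ones (normals +-x, 12 mm apart).
- plunger (a joint): Travel of the punch plunger in m: 0 up (sprung), 0.010 down on its stop. The spring takes about 4 N to start and 9 N at the stop; it returns by itself. With the carrier not dropped into the pocket the plunger stops short on it.
- plunger_top (a point): Centre of the top of the plunger's round black cap (26 mm across), at x = 80, y = 0, z = 86 mm of the press when up; moves down with the plunger.
- mini_clamp: Bystander: small black C-clamp lying flat, 58 x 52 x 10 mm, loose. Origin: centre of the underside.
- magnet_puck: Bystander: round steel puck with a stem, 49 mm across, 52 mm high, loose. Origin: centre of the underside.
- angle_gauge: Bystander: small steel bevel gauge lying flat, 52 x 60 x 11 mm, loose. Origin: centre of the underside.

How it is judged:
By the outcome, as a careful person would: the job done as asked, in the order asked, and still so for the second after the job is handed in, with the robot touching nothing.
It also fails if it takes over 64 s, if anything falls off the work surface, if the arm or the gripper's body presses on something with over 40 N, if the wrist force passes 120 N, or if a joint passes its speed limit or range.

## Robot

A 6-joint arm with a two-finger parallel gripper is mounted at the origin on a cart in front of the work surface, level with it; the furniture and walls round the work are solid. World frame = base frame: x ahead of the robot, y to its left, z up, the work surface at z = 0. Lengths are in mm, angles in rad, forces in N, time in s.
With the tool pointing down it reaches from about 275 to 750 mm from the base axis. Payload 10.2 kg.
Tool frame: the origin (TCP) lies at the centre of the arm's flange, where the gripper is bolted on; the fingertips stand 173 mm ahead of it and the grasp point (between the pads) lies 155 mm ahead of it; z points along the fingers, y is the line along which they close (so a half turn about z gives the same grasp; the last joint's range is limited). The gripper opens to 85 mm and grips with 20 to 120 N. Pads are 22 mm wide; open, the fingers measure 114 mm over their backs; the gripper's body (76 mm by 85 mm) begins 54 mm behind the grasp point. The pads swing forward as they close: fully open they stand 13 mm farther back than shut.
Start: joints at [-1.395, 0.313, 1.498, -0, 1.331, -0.223], TCP at [203.852, -483.815, 404.694] pointing down, gripper open.
Joint ranges: [-2.94, 2.94], [-0.97, 2.17], [0.19, 2.56], [-1.23, 4.37], [0.02, 3.11], [-2.88, 2.88]. Speed limits (rad/s): [2.39, 2.39, 3.01, 3.14, 3.14, 3.14].

## Interface

Orientations are given as a unit quaternion [w, x, y, z].
In Python, from rig import ctrl, cams gives the robot as it stands (ctrl), with the cameras (cams).
- The arm moves only by the shell command python3 steer.py 'ROWS' [OPENING] [FORCE]. ROWS is a JSON list that holds a single list of rows (three levels of brackets), with 1 to 8 rows, each of 6 numbers: dx, dy, dz in mm, then a rotation vector rx, ry, rz in rad; each row is the pose to reach, as a shift and turn from the pose commanded when the command began, along the tool's axes at that moment; what a row does not reach only later rows make up. A row lasts 1/10 s, in which the tool goes at most 50 mm and 0.15 rad, less where a joint would pass 70% of its speed; a pose out of reach is approached as far as the arm can. OPENING is the opening from 0.0 (shut) to 1.0 (fully open), set as the command begins (- or left out keeps the last). The fingers move at their own pace and stop on an object; FORCE is the grip in N (left out, the last holds). Time passes only in rows, so rows that do not move let the fingers close. It prints the time, the measured TCP pose, the force, the opening and the grip force at its end. Input that does not fit is refused with a message, and nothing moves.
- ctrl.sense(): the state, without advancing time (a new reading comes with each control period).
- cams.capture(name): name is "scene" or "top" or "wrist"; returns the picture (420x560x3 uint8, red, green, blue); there is no depth.
- cams.calibration(name): a dict with "fx", "fy", "cx", "cy" (pixels), "position" and "attitude" of the camera in the world. Camera axes: x right, y down, z forward; pixel columns grow to the right and rows downward; lengths in mm; the calibration is good to about 2 mm. A picture is of the moment at which its call begins: read the wrist's pose just before it. calibration takes no time and is no camera call; for the wrist camera it gives the pose at the moment of the call.
- ctrl.finish_job(): hands the job in; it is judged then, once.
The state is a dict: "time_s": time; "joints": joint angles; "dq": joint speeds; "tau": joint torques, N m; "eef_pos": TCP position; "ee_rot": TCP orientation; "force": force on the tool from outside, world axes, zero at the start; "wrist_torque": the same for the moment, N m; "grip_width": opening from 0.0 (shut) to 1.0 (fully open); "grip_force": force on a finger pad.
Only numpy, scipy, OpenCV 4.12 (cv2) and the standard library are available. Lean on these libraries where they do the work, as an engineer would, in place of code of your own. Each camera call takes 0.05 s, during which the arm holds its last target. There are 200 camera calls.

## Working session

There is one attempt and no reset: what is moved stays moved. The work goes in short steps, Python scripts to look and compute and a shell command to move; the robot and the scene stay as the last step left them, time stands still between calls to the robot, and variables do not carry over. Pictures are saved under pics/ and viewed, at most 12 in all, crops included, and the job is handed in when it is done.

```bash
ls; mkdir -p pics
python3 - <<'E'
from rig import ctrl, cams
import cv2
print(ctrl.sense())
for n in ("scene","top","wrist"):
    print(n,cams.calibration(n))
    cv2.imwrite(f"pics/{n}0.png",cams.capture(n)[:,:,::-1])
E
```

```text
pics
rig.py
steer.py
{'time_s': 0.0, 'joints': array([-1.39538906e+00,  3.13472490e-01,  1.49841091e+00, -9.95795658e-06,
        1.33098861e+00, -2.23438567e-01]), 'dq': array([-0.00095068, -0.00098757, -0.00018787,  0.00058466, -0.00178155,
       -0.00136272]), 'tau': array([ 1.15076720e-03, -4.12276375e+01, -2.59739202e+01, -1.17862696e-04,
        4.20832264e-03,  9.24959778e-06]), 'eef_pos': array([ 203.8508583 , -483.77786127,  404.13327211]), 'ee_rot': array([-6.39610447e-04,  9.80180628e-01,  1.98104838e-01,  1.05264800e-05]), 'force': array([-1.02243685,  0.12581968,  0.40341816]), 'wrist_torque': array([ 0.01826778,  0.0170099 , -0.012144  ]), 'grip_force': 0.0, 'grip_width': 1.0019129390017012}
scene {'fx': 416.21688567693434, 'fy': 416.21688567693434, 'cx': 280.5581025710755, 'cy': 206.89961994748208, 'position': array([ 74.97685302, 780.96775278, 577.02142876]), 'attitude': array([ 0.16982159, -0.2925817 ,  0.81738846, -0.46629678])}
top {'fx': 534.8784536048286, 'fy': 534.8784536048286, 'cx': 268.81597222557514, 'cy': 216.43476948102168, 'position': array([ 531.24117538,  175.44645743, 1297.28835762]), 'attitude': array([ 0.03068072, -0.70602287,  0.70716582, -0.02251457])}
wrist {'fx': 351.89850778506315, 'fy': 351.89850778506315, 'cx': 279.82318165497037, 'cy': 209.53644877059492, 'position': array([ 279.55876664, -450.76019227,  373.90995616]), 'attitude': array([ 0.13599659,  0.82175341, -0.54581862, -0.09114982])}
```

View pics/top0.png

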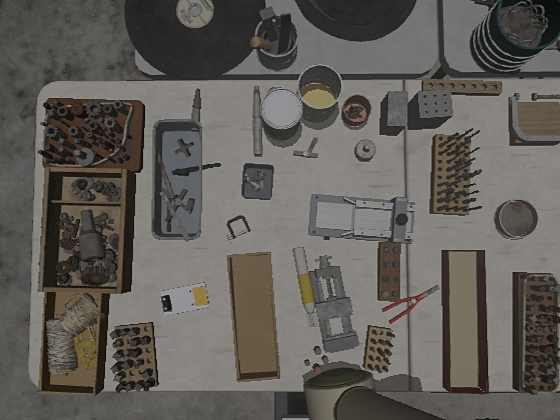

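View pics/scene0.png

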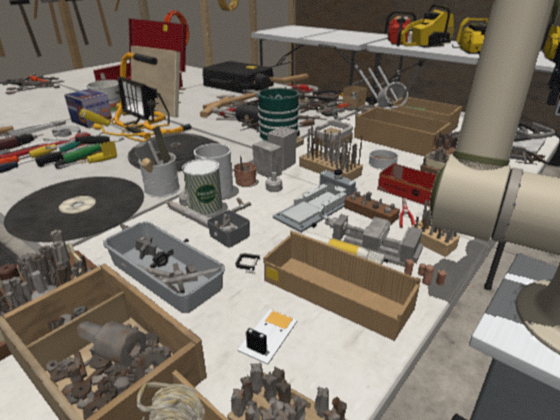

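The top view shows the carrier at about (187,298), with its black grip on the left and tag on the right. The press is at about (360,217), with the plunger cap at (401,218). Image right is roughly -y. I'll enlarge both.

```bash
cat > h.py <<'E'
import numpy as np, cv2
from scipy.spatial.transform import Rotation as R
def rot(q): return R.from_quat(np.r_[q[1:],q[0]])
def ray(c,uv,z):
    d=rot(c["attitude"]).apply([(uv[0]-c["cx"])/c["fx"],(uv[1]-c["cy"])/c["fy"],1.])
    p=np.array(c["position"]); return p+d*(z-p[2])/d[2]
def proj(c,P):
    q=rot(c["attitude"]).inv().apply(np.array(P,float)-c["position"]); return np.array([q[0]/q[2]*c["fx"]+c["cx"],q[1]/q[2]*c["fy"]+c["cy"]])
E
python3 - <<'E'
from h import *
from rig import ctrl, cams
c=cams.calibration("top")
im=cv2.imread("pics/top0.png")
a=cv2.resize(im[185:250,300:420],None,fx=6,fy=6,interpolation=cv2.INTER_CUBIC)[:,:720]
b=cv2.resize(im[275:320,155:215],None,fx=4,fy=4,interpolation=cv2.INTER_CUBIC)
o=np.zeros((390+180,720,3),np.uint8); o[:390]=a; o[390:,:240]=b
cv2.imwrite("pics/crop1.png",o)
for uv,z in [((401,218),86),((187,298),6),((365,149),0),((237,227),0),((392,268),0)]: print(uv,ray(c,uv,z))
hsv=cv2.cvtColor(im,cv2.COLOR_BGR2HSV)
m=cv2.inRange(hsv,(15,100,120),(32,255,255)); m[:275]=0;m[320:]=0;m[:,:155]=0;m[:,215:]=0
g=cv2.inRange(hsv,(0,0,0),(180,255,50)); g[:275]=0;g[320:]=0;g[:,:155]=0;g[:,215:]=0
for k,mm in (("tag",m),("grip",g)):
    n=max(cv2.findContours(mm,0,1)[0],key=cv2.contourArea); print(k,cv2.minAreaRect(n),cv2.contourArea(n))
E
```

```text
(401, 218) [ 618.40638136 -109.91115467   86.        ]
(187, 298) [432.87208355 386.74280477   6.        ]
(365, 149) [794.29998119 -45.53756789   0.        ]
(237, 227) [603.46757147 267.7460755    0.        ]
(392, 268) [ 503.90438185 -106.17636952    0.        ]
tag ((199.61541748046875, 295.5769348144531), (17.846569061279297, 11.96308422088623), 78.69007110595703) 185.5
grip ((166.17306518554688, 302.8653869628906), (15.100942611694336, 7.8446455001831055), 78.69007110595703) 72.0
```

View pics/crop1.png

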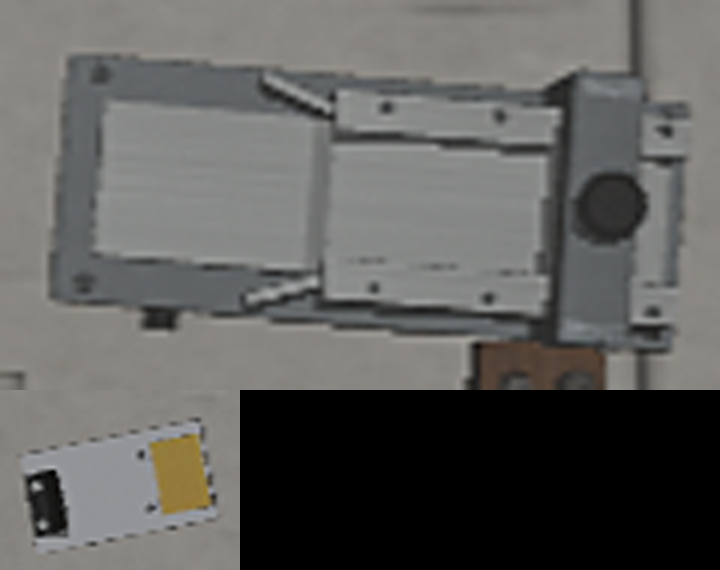

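The crop shows the press base's left corners at crop (68,57) and (52,298), the cap at (610,207), and a darker bevel strip at crop x≈308-330. The carrier plate corners are sharp, and the tag side faces right.

Run:
```python
from h import *
from rig import ctrl, cams
c=cams.calibration("top"); f=lambda u,v:(u/6+300-.4,v/6+185-.4); g=lambda u,v:(u/4+155-.4,(v-390)/4+275-.4)
A,B=ray(c,f(68,57),10),ray(c,f(52,300),10)
C=ray(c,f(610,207),86); M=(A+B)/2
print("edge",np.linalg.norm(A-B),"M-C",np.linalg.norm((C-M)[:2]))
d=(C-M)[:2];d/=np.linalg.norm(d); e=(A-B)[:2]; e=np.array([e[1],-e[0]])/np.linalg.norm(e)
print("yaw",np.arctan2(d[1],d[0]),np.arctan2(e[1],e[0]))
O=M[:2]+d*125; O2=C[:2]-d*80; print("O",O,O2)
n=np.array([-d[1],d[0]]); O=(O+O2)/2
for uv,z in [((308,190),18),((330,190),14),((95,180),18),((335,115),33),((100,103),18),((92,256),18)]:
    q=ray(c,f(*uv),z)[:2]-O; print(uv,q@d,q@n)
P=np.array([ray(c,g(*u),6) for u in ((22,455),(198,420),(217,517),(38,552))])[:,:2]
print("carrier",P.mean(0),[np.linalg.norm(P[i]-P[i-1]) for i in range(4)])
t=(P[1]+P[2]-P[0]-P[3]);t/=np.linalg.norm(t);print("yaw",np.arctan2(t[1],t[0]))
print("grip at",P.mean(0)-40*t,"tag", ray(c,(199.6,295.6),6)[:2],P.mean(0)+38*t,"gripmeas",ray(c,(166.2,302.9),40))
```

```text
edge 98.24548035889222 M-C 203.07179173785033
yaw -1.6564718094171058 -1.6431726176001442
O [622.58921183 -32.67851494] [622.75420997 -30.75737916]
(308, 190) -25.590113881640754 2.8514385073689947
(330, 190) -16.288589049043225 3.9348574481784944
(95, 180) -110.52848158031837 -0.2471367433503726
(335, 115) -19.174055706992974 32.0677759961734
(100, 103) -110.94342342145612 30.736804421422384
(92, 256) -109.35215620102161 -30.655586033597707
carrier [431.49914818 393.24668918] [np.float64(58.53729985682752), np.float64(107.69338098960435), np.float64(58.89565538470664), np.float64(109.08454129570318)]
yaw -1.3779808773349214
grip at [423.83423114 432.50543402] tag [438.56915383 356.5311978 ] [438.78081938 355.95088158] gripmeas [424.1368885  429.70228526  40.        ]
```

```bash
python3 steer.py '[[[558, -758, 60, 0, 0, 0], [558, -758, 60, 0, 0, 0], [558, -758, 60, 0, 0, 0], [558, -758, 60, 0, 0, 0], [558, -758, 60, 0, 0, 0], [558, -758, 60, 0, 0, 0], [558, -758, 60, 0, 0, 0], [558, -758, 60, 0, 0, 0]]]' 1.0 40
cat >> h.py <<'E'
def tool(s,tgt,yawx=None):
    "shift/turn in tool axes from measured pose to world TCP target with tool-x yaw"
    r=rot(s["ee_rot"]); x=r.as_matrix()[:,0]; y0=np.arctan2(x[1],x[0])
    d=r.inv().apply(np.array(tgt)-s["eef_pos"]); print("tool d",d.round(1),"yawx",y0.round(4),"rz",None if yawx is None else -(yawx-y0), "F",s["force"].round(1),"t",round(s["time_s"],2), "grip",round(s["grip_width"],3),s["grip_force"])
E
python3 -c "
from h import *
from rig import ctrl, cams
tool(ctrl.sense(),[424,431,345],.193)"
```

```text
time_s: 0.95
eef_pos: [296.8, -93.8, 379.2]
ee_rot: [0.0, 0.98, 0.198, 0.0]
force: [1.5, 0.0, 0.4]
grip_width: 1.0
grip_force: 0.0
tool d [ 320.5 -434.6   34.1] yawx 0.3977 rz 0.2047046721868218 F [1.5 0.  0.4] t 0.95 grip 1.0 0.0
```

```bash
python3 steer.py '[[[320, -434, 34, 0, 0, 0], [320, -434, 34, 0, 0, 0], [320, -434, 34, 0, 0, 0], [320, -434, 34, 0, 0, 0], [320, -434, 34, 0, 0, 0], [320, -434, 34, 0, 0, 0.05], [320, -434, 34, 0, 0, 0.1], [320, -434, 34, 0, 0, 0.2]]]'
python3 steer.py '[[[100, -136, 10, 0, 0, 0], [100, -136, 10, 0, 0, 0], [100, -136, 10, 0, 0, 0], [100, -136, 10, 0, 0, 0], [100, -136, 10, 0, 0, 0]]]'
python3 -c "
from h import *
from rig import ctrl, cams
s=ctrl.sense()
tool(s,[424,431,189],.193)
c=cams.calibration('wrist'); im=cams.capture('wrist')[:,:,::-1]; cv2.imwrite('pics/w1.png',im)
print(s['eef_pos'],s['joints'].round(2),proj(c,[424,431,46]))"
```

```text
time_s: 1.75
eef_pos: [390.5, 294.8, 353.7]
ee_rot: [0.0, 0.995, 0.098, -0.0]
force: [1.3, -0.2, 0.2]
grip_width: 1.001
grip_force: 0.0
time_s: 2.25
eef_pos: [462.1, 447.3, 342.4]
ee_rot: [0.0, 0.995, 0.1, -0.001]
force: [0.6, -0.1, 0.3]
grip_width: 1.001
grip_force: 0.0
tool d [-40.3   8.3 153.5] yawx 0.2005 rz 0.0075447788537641725 F [ 0.6 -0.1  0.3] t 2.25 grip 1.001 0.0
[462.06038552 447.28543633 342.4319391 ] [0.59 0.62 1.19 0.   1.33 1.96] [291.00482033 245.63435201]
```

View pics/w1.png

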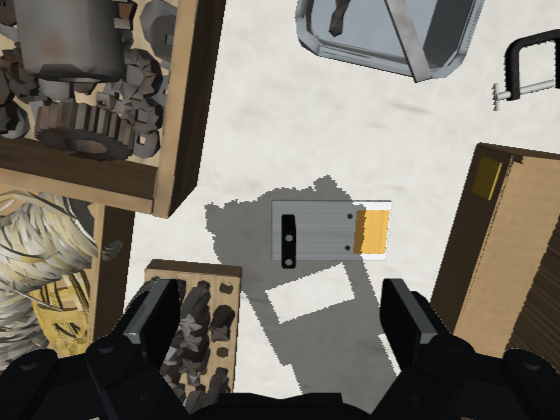

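The wrist view shows the plate corners at about (272,201), (391,201), (389,260) and (273,258), with the grip at (289,241). A gear block is close to the lower left, so I'll open the fingers only partly.

Run:
```python
from h import *
from rig import ctrl, cams
c=cams.calibration('wrist'); s=ctrl.sense()
im=cv2.imread('pics/w1.png'); hsv=cv2.cvtColor(im,cv2.COLOR_BGR2HSV)
w=np.zeros(im.shape[:2],np.uint8); w[190:275,262:400]=255
for k,lo,hi,z in(("tag",(12,100,120),(35,255,255),6.5),("grip",(0,0,0),(180,255,40),46)):
    n=max(cv2.findContours(cv2.inRange(hsv,lo,hi)&w,0,1)[0],key=cv2.contourArea); b=cv2.boxPoints(cv2.minAreaRect(n)); print(k,b.round(1).tolist(),ray(c,b.mean(0),z).round(1))
P=np.array([ray(c,u,6) for u in ((271.5,200.5),(391,200.5),(390,260.5),(271.5,259))])[:,:2]
t=(P[1]+P[2]-P[0]-P[3]);t/=np.linalg.norm(t);m=P.mean(0)
print(m,[np.linalg.norm(P[i]-P[i-1]).round(1) for i in range(4)],"yaw",np.arctan2(t[1],t[0]),"grip",m-40*t,"tag",m+38*t)
print(c["position"],rot(c["attitude"]).as_matrix()[:,2])
```

```text
tag [[357.0, 210.0], [388.0, 210.0], [388.0, 253.0], [357.0, 253.0]] [435.2 352.6   6.5]
grip [[282.0, 215.0], [295.0, 215.0], [295.0, 267.0], [282.0, 267.0]] [427.2 432.6  46. ]
[427.84051099 390.85937428] [np.float64(59.3), np.float64(109.1), np.float64(61.2), np.float64(114.8)] yaw -1.379257469278695 grip [420.22571758 430.1278721 ] tag [435.07456474 353.55430134]
[542.34346484 463.2665761  312.47246337] [-0.31815599 -0.06474542 -0.94582493]
```

```bash
python3 steer.py '[[[-42, 8, 50, 0, 0, 0.008], [-42, 8, 100, 0, 0, 0.008], [-42, 8, 130, 0, 0, 0.008], [-42, 8, 130, 0, 0, 0.008]]]' 0.5 30; python3 -c "
from h import *
from rig import ctrl, cams
s=ctrl.sense()
tool(s,[422.5,431,190],.192)
c=cams.calibration('wrist'); im=cams.capture('wrist')[:,:,::-1]; cv2.imwrite('pics/w2.png',im)
print(s['eef_pos'])"
```

```text
time_s: 2.7
eef_pos: [420.7, 427.6, 209.6]
ee_rot: [0.003, 0.995, 0.095, -0.005]
force: [-0.1, 0.8, 0.9]
grip_width: 0.501
grip_force: 0.0
tool d [ 2.6 -3.1 19.5] yawx 0.1901 rz -0.0018555747090437391 F [-0.1  0.8  0.9] t 2.7 grip 0.501 0.0
[420.65128747 427.59794458 209.58067157]
```

View pics/w2.png

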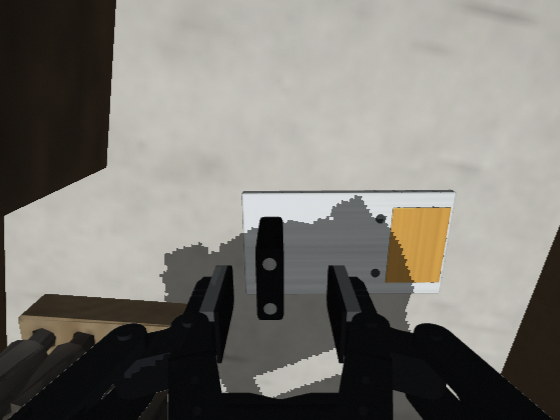

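The bar grip is centred between the pads to within about 4 mm (bar at column 270, pads centred near 281). I'll go down and close.

```bash
python3 steer.py '[[[2, -3, 10, 0, 0, -0.002], [2, -3, 20, 0, 0, -0.002], [2, -3, 20, 0, 0, -0.002]]]'; python3 steer.py '[[[0, 0, 0, 0, 0, 0], [0, 0, 0, 0, 0, 0], [0, 0, 0, 0, 0, 0], [0, 0, 0, 0, 0, 0]]]' 0.0 40;  python3 -c "
from h import *
from rig import ctrl, cams
s=ctrl.sense()
tool(s,[422.5,431,190],.192)
print(s['eef_pos'])"
```

```text
time_s: 3.05
eef_pos: [423.7, 432.6, 193.8]
ee_rot: [0.0, 0.995, 0.096, -0.0]
force: [0.1, 0.4, -0.2]
grip_width: 0.5
grip_force: 0.0
time_s: 3.45
eef_pos: [423.8, 432.8, 194.8]
ee_rot: [-0.0, 0.995, 0.096, 0.001]
force: [-1.0, -0.5, 5.2]
grip_width: 0.131
grip_force: 40.5
tool d [-1.6  1.5  4.8] yawx 0.1928 rz 0.0007817140659181765 F [-1.  -0.5  5.2] t 3.45 grip 0.131 40.465943813323975
[423.80465575 432.75091179 194.79232446]
```

```bash
python3 steer.py '[[[0, 0, -20, 0, 0, 0], [0, 0, -60, 0, 0, 0], [0, 0, -110, 0, 0, 0], [18, 50, -110, 0, 0, 0], [36, 98, -110, 0, 0, 0], [54, 145, -110, 0, 0, 0.1], [72, 192, -110, 0, 0, 0.2], [90, 240, -110, 0, 0, 0.27]]]'; python3 -c "
from h import *
from rig import ctrl, cams
s=ctrl.sense()
tool(s,[632,98,304],-.079)"
```

```text
time_s: 4.25
eef_pos: [555.2, 217.9, 303.7]
ee_rot: [-0.0, 0.999, -0.04, -0.0]
force: [1.9, 1.2, -2.4]
grip_width: 0.132
grip_force: 39.6
tool d [ 86.2 113.3  -0.4] yawx -0.0809 rz -0.0019044865782812254 F [ 1.9  1.2 -2.4] t 4.25 grip 0.132 39.566946029663086
```

```bash
python3 steer.py '[[[36, 47, 0, 0, 0, 0], [72, 94, 0, 0, 0, 0], [86, 113, 0, 0, 0, 0], [86, 113, 0, 0, 0, 0], [86, 113, 0, 0, 0, 0]]]'; python3 -c "
from h import *
from rig import ctrl, cams
s=ctrl.sense()
tool(s,[632,98,304],-.079)
c=cams.calibration('wrist'); im=cams.capture('wrist')[:,:,::-1]; cv2.imwrite('pics/w3.png',im)
import json
json.dump({k:np.array(v).tolist() for k,v in c.items()},open('w3.json','w'))
print(s['eef_pos'])"
```

```text
time_s: 4.75
eef_pos: [631.7, 99.8, 303.1]
ee_rot: [-0.0, 0.999, -0.039, -0.001]
force: [-0.6, 0.1, -4.1]
grip_width: 0.133
grip_force: 39.7
tool d [ 0.4  1.7 -0.9] yawx -0.0788 rz 0.0001570187629497538 F [-0.6  0.1 -4.1] t 4.75 grip 0.133 39.69776093959808
[631.72527548  99.75825106 303.14915436]
```

View pics/w3.png

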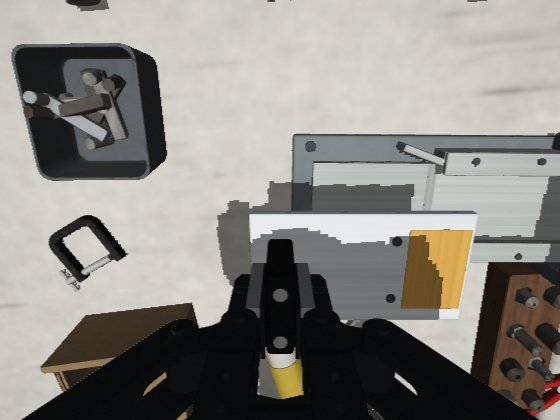

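The carrier hangs squarely in the fingers. Its far edge runs from (249,212) to (477,213). The press's far base edge runs from (293,136) to (555,135), the bed corner is at (313,163), and the rail corner is at (445,153).

Run:
```python
from h import *
import json
c=json.load(open('w3.json'))
im=cv2.imread('pics/w3.png'); g=cv2.cvtColor(im,cv2.COLOR_BGR2GRAY).astype(float)
def edge(cols,r0,r1):  # subpixel strongest row-gradient per column
    P=[]
    for u in cols:
        d=np.abs(np.diff(g[r0:r1,u])); k=d.argmax(); P.append((u,r0+k+.5+.0))
    P=np.array(P); a=np.polyfit(*P.T,1)
    for _ in range(3):
        e=abs(P[:,1]-np.polyval(a,P[:,0])); P=P[e<1]; a=np.polyfit(*P.T,1)
    return a,len(P)
def line(a,u0,u1,z):
    A,B=[ray(c,(u,np.polyval(a,u)),z) for u in(u0,u1)]; v=B-A; return A,np.arctan2(v[1],v[0]),B
zc=303.1-194.8
for n,cols,r0,r1,u0,u1,z in(("base",range(300,540),125,146,300,540,10),("bed",range(320,395),155,170,315,400,18),("carr",range(255,470),205,222,249,477,zc+6)):
    a,k=edge(cols,r0,r1); print(n,k,a,*line(a,u0,u1,z))
for n,uv,z in(("bedcorner",(313,163),18),("basecorner",(293,136),10),("railcorner",(446,153),33),("bevelfar",(435,178),14),("bevelnear",(427,178),18),("carrTL",(249,212),zc+6),("carrTR",(477,213),zc+6)): print(n,ray(c,uv,z).round(1))
```

```text
base 238 [6.22924949e-03 1.31411359e+02] [681.5437079   81.68272872  10.        ] -1.6565502640257568 [666.42225786 -94.22016216  10.        ]
bed 51 [1.96633744e-16 1.62500000e+02] [660.64346863  72.39841517  18.        ] -1.650402528831686 [655.69797641  10.40524238  18.        ]
carr 209 [-2.5787844e-16  2.1350000e+02] [658.57224571 113.13827106 114.3       ] -1.6503683502796198 [649.91364874   4.55344052 114.3       ]
bedcorner [660.4  73.9  18. ]
basecorner [680.   86.9  10. ]
railcorner [663.2 -15.8  33. ]
bevelfar [640.8 -17.6  14. ]
bevelnear [642.4  -9.9  18. ]
carrTL [659.3 113.1 114.3]
carrTR [650.2   4.6 114.3]
```

```bash
python3 steer.py '[[[3.5, -7, 10, 0, 0, 0.004], [3.5, -7, 45, 0, 0, 0.004], [3.5, -7, 75, 0, 0, 0.004], [3.5, -7, 84, 0, 0, 0.004], [3.5, -7, 84, 0, 0, 0.004], [3.5, -7, 84, 0, 0, 0.004]]]'; python3 -c "
from h import *
from rig import ctrl, cams
s=ctrl.sense()
tool(s,[632,98,213],-.084)
c=cams.calibration('wrist'); im=cams.capture('wrist')[:,:,::-1]; cv2.imwrite('pics/w4.png',im)
import json
json.dump({k:np.array(v).tolist() for k,v in c.items()},open('w4.json','w'))
print(s['eef_pos'])"
```

```text
time_s: 5.4
eef_pos: [636.0, 107.8, 221.5]
ee_rot: [-0.0, 0.999, -0.04, 0.001]
force: [0.3, 0.0, -2.4]
grip_width: 0.131
grip_force: 39.8
tool d [-3.2 10.1  8.5] yawx -0.0806 rz 0.0034287277037401975 F [ 0.3  0.  -2.4] t 5.4 grip 0.131 39.76215183734894
[636.02839093 107.75941578 221.49983826]
```

View pics/w4.png

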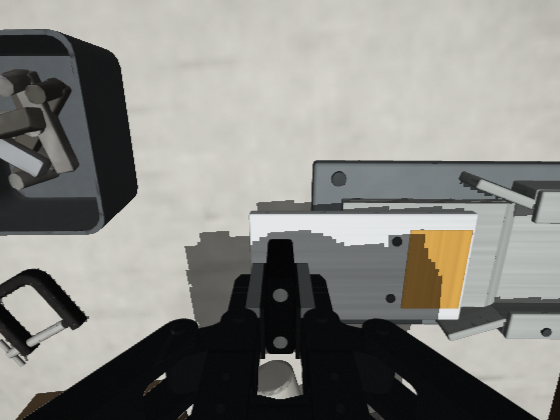

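The carrier is just above the bed with its front edge at col 477, ahead of the guides. The guide tips are at (462,174) and (440,335), and the bevel is at about (503,240). Measuring the lateral offset:

Run:
```python
from h import *
import json
c=json.load(open('w4.json'))
d=np.array([np.cos(-1.655),np.sin(-1.655)]);n=np.array([-d[1],d[0]])
zt=221.5-194.8+6
im=cv2.imread('pics/w4.png');g=cv2.cvtColor(im,cv2.COLOR_BGR2GRAY).astype(int)
for u in (330,440): print(u,g[155:220,u].tolist())
for k,uv,z in(("base",(320,161.5),10),("base",(540,161.5),10),("bed",(350,201),18),("bed",(450,201),18),("railfar",(540,190),33),("railfarin",(540,222),33),("railnear_in",(510,314),33),("railnear_out",(540,339),33),("carTL",(249,212),zt),("carTR",(477,213),zt),("carBR",(460,319),zt),("bedcorner",(343,201),18),("basecorner",(313,161),10),("railc",(538,190),33),("railc2",(508,314),33),("bevN",(511,207),18)):
    p=ray(c,uv,z)[:2]; print(k,(p@d).round(1),(p@n).round(1))
```

```text
330 [201, 200, 201, 202, 201, 86, 49, 57, 88, 112, 120, 126, 129, 130, 129, 129, 130, 129, 129, 129, 130, 129, 129, 109, 128, 129, 128, 127, 128, 127, 126, 126, 125, 126, 126, 125, 125, 125, 124, 124, 124, 126, 125, 125, 126, 126, 124, 126, 125, 60, 55, 55, 54, 55, 55, 58, 81, 90, 97, 199, 222, 229, 230, 229, 230]
440 [203, 202, 203, 203, 202, 163, 49, 48, 68, 99, 111, 118, 124, 125, 124, 124, 125, 125, 125, 125, 125, 126, 126, 126, 126, 126, 128, 125, 125, 126, 125, 125, 125, 125, 125, 125, 125, 124, 125, 124, 125, 126, 125, 126, 67, 53, 52, 52, 147, 177, 177, 87, 81, 81, 82, 79, 79, 87, 97, 196, 214, 223, 224, 226, 225]
base -140.8 671.9
base -26.4 672.2
bed -125.5 652.9
bed -73.9 653.1
railfar -40.3 663.2
railfarin -36.5 647.3
railnear_in -39.9 595.3
railnear_out -20.2 579.4
carTL -176.4 651.9
carTR -67.5 651.7
carBR -65.6 591.9
bedcorner -129.1 652.9
basecorner -144.5 672.1
railc -41.3 663.2
railc2 -40.9 595.3
bevN -41.7 649.9
```

Laterally aligned to within 1 mm (carrier 621.9 against press 621.4) and the yaw matches. Now I lower it onto the bed.

```bash
python3 steer.py '[[[-0.5, 0, 4, 0, 0, 0.002], [-0.5, 0, 6, 0, 0, 0.002], [-0.5, 0, 7.5, 0, 0, 0.002], [-0.5, 0, 7.5, 0, 0, 0.002]]]'; python3 steer.py '[[[0, 0, 0.8, 0, 0, 0], [0, 0, 1.5, 0, 0, 0], [0, 0, 1.5, 0, 0, 0]]]'
```

```text
time_s: 5.85
eef_pos: [635.3, 107.2, 212.8]
ee_rot: [0.0, 0.999, -0.042, 0.0]
force: [-0.1, 0.3, -1.6]
grip_width: 0.136
grip_force: 39.8
time_s: 6.15
eef_pos: [635.3, 107.4, 212.5]
ee_rot: [0.0, 0.999, -0.042, 0.001]
force: [-4.6, 1.7, 8.2]
grip_width: 0.131
grip_force: 41.4
```

```bash
python3 steer.py '[[[0, 0, 0, 0, 0, 0], [0, 0, 0, 0, 0, 0], [0, 0, 0, 0, 0, 0]]]' 0.24; python3 steer.py '[[[0, 4, 0, 0, 0, 0], [0, 8, 0, 0, 0, 0], [0, 12, 0, 0, 0, 0], [0, 16, 0, 0, 0, 0], [0, 20, 0, 0, 0, 0], [0, 24, 0, 0, 0, 0], [0, 28, 0, 0, 0, 0]]]'; python3 -c "
from h import *
from rig import ctrl, cams
s=ctrl.sense()
tool(s,[632,98,213],-.084)
c=cams.calibration('wrist'); im=cams.capture('wrist')[:,:,::-1]; cv2.imwrite('pics/w5.png',im)
print(s['eef_pos'])"
```

```text
time_s: 6.45
eef_pos: [635.2, 107.2, 211.0]
ee_rot: [0.0, 0.999, -0.042, 0.0]
force: [0.5, 0.2, -0.3]
grip_width: 0.242
grip_force: 0.0
time_s: 7.15
eef_pos: [632.8, 78.9, 211.0]
ee_rot: [0.0, 0.999, -0.042, -0.0]
force: [0.4, 0.9, -1.7]
grip_width: 0.244
grip_force: 0.6
tool d [ -2.4 -19.   -2. ] yawx -0.0833 rz 0.0007106271961187932 F [ 0.4  0.9 -1.7] t 7.15 grip 0.244 0.602106861770153
[632.81710971  78.91338711 211.00445377]
```

View pics/w5.png

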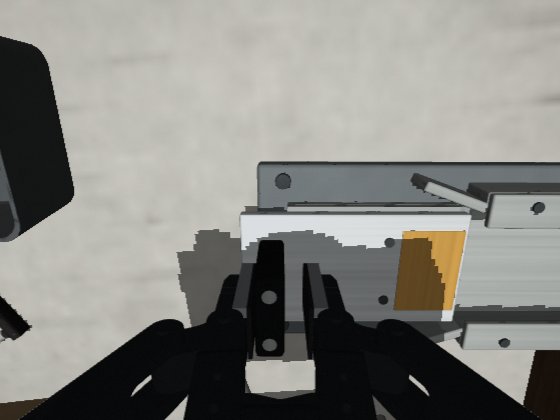

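The rear pad is pushing the bar gently at about 1 N. The plate is flat with its front edge at col 470, just before the lips at about col 485, and centred in the flare. I'll keep pushing.

```bash
python3 steer.py '[[[0, 3, 0, 0, 0, 0], [0, 6, 0, 0, 0, 0], [0, 9, 0, 0, 0, 0], [0, 12, 0, 0, 0, 0], [0, 15, 0, 0, 0, 0], [0, 18, 0, 0, 0, 0], [0, 21, 0, 0, 0, 0], [0, 24, 0, 0, 0, 0]]]'; python3 steer.py '[[[0, 4, 0, 0, 0, 0], [0, 8, 0, 0, 0, 0], [0, 12, 0, 0, 0, 0], [0, 16, 0, 0, 0, 0], [0, 20, 0, 0, 0, 0], [0, 24, 0, 0, 0, 0], [0, 28, 0, 0, 0, 0]]]'|sed -n 2,6p
```

```text
time_s: 8.0
eef_pos: [630.8, 55.1, 211.1]
ee_rot: [-0.0, 0.999, -0.042, -0.0]
force: [0.3, 1.2, -1.2]
grip_width: 0.24
grip_force: 0.7
eef_pos: [628.5, 27.2, 211.2]
ee_rot: [-0.0, 0.999, -0.042, 0.0]
force: [0.2, 2.3, 1.3]
grip_width: 0.239
grip_force: 1.1
```

```bash
python3 steer.py '[[[0, 4, 0, 0, 0, 0], [0, 8, 0, 0, 0, 0], [0, 12, 0, 0, 0, 0], [0, 16, 0, 0, 0, 0], [0, 20, 0, 0, 0, 0], [0, 24, 0, 0, 0, 0], [0, 28, 0, 0, 0, 0], [0, 32, 0, 0, 0, 0]]]'; python3 steer.py '[[[0, 2, 0, 0, 0, 0], [0, 4, 0, 0, 0, 0], [0, 6, 0, 0, 0, 0], [0, 8, 0, 0, 0, 0], [0, 10, 0, 0, 0, 0]]]'|sed -n 2,6p; python3 -c "
from h import *
from rig import ctrl, cams
im=cams.capture('wrist')[:,:,::-1]; cv2.imwrite('pics/w6.png',im)"
```

```text
time_s: 9.5
eef_pos: [625.8, -4.8, 211.0]
ee_rot: [0.0, 0.999, -0.042, -0.0]
force: [0.1, 1.1, -0.3]
grip_width: 0.238
grip_force: 0.6
eef_pos: [625.0, -14.5, 211.1]
ee_rot: [0.0, 0.999, -0.042, -0.0]
force: [0.2, 1.8, -1.4]
grip_width: 0.242
grip_force: 0.6
```

View pics/w6.png

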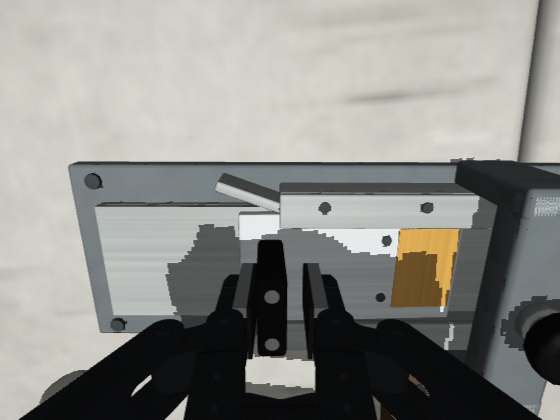

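The carrier is under the lips, its rear edge at col 239 and the lip start at col 280. The bar's spots are at (272,297) and (272,345), so I can track them against the fingers to see the drop. Small steps now.

```bash
cat > m.py <<'E'
from h import *
from rig import ctrl, cams
import sys
s=ctrl.sense(); im=cams.capture('wrist')[:,:,::-1]; cv2.imwrite(f'pics/{sys.argv[1]}.png',im)
hsv=cv2.cvtColor(np.ascontiguousarray(im),cv2.COLOR_BGR2HSV)
d=np.array([np.cos(-1.655),np.sin(-1.655)])
m=cv2.inRange(hsv,(0,0,70),(180,255,255)); o=[]
for r0,r1 in((283,312),(332,356)):
    w=m[r0:r1,258:284]; M=cv2.moments(w,True); o+=[round(258+M['m10']/max(M['m00'],1),1),round(r0+M['m01']/max(M['m00'],1),1)]
t=cv2.inRange(hsv,(12,100,60),(35,255,255)); t[:215]=0; t[320:]=0; t[:,:330]=0; t[:,480:]=0
x,y,w,h=cv2.boundingRect(t)
print("x",(s["eef_pos"][:2]@d+20.3).round(1),"F",s["force"].round(1),"grip",s["grip_force"].round(1),"spots",o,"tag",x,y,x+w,y+h)
E
python3 m.py a0
for i in 1; do python3 steer.py '[[[0, 1, 0, 0, 0, 0], [0, 2, 0, 0, 0, 0], [0, 3, 0, 0, 0, 0], [0, 4, 0, 0, 0, 0]]]' >/dev/null; python3 m.py a1; done
python3 steer.py '[[[0, 1, 0, 0, 0, 0], [0, 2, 0, 0, 0, 0], [0, 3, 0, 0, 0, 0], [0, 4, 0, 0, 0, 0]]]' >/dev/null; python3 m.py a2
python3 steer.py '[[[0, 1, 0, 0, 0, 0], [0, 2, 0, 0, 0, 0], [0, 3, 0, 0, 0, 0], [0, 4, 0, 0, 0, 0]]]' >/dev/null; python3 m.py a3
```

```text
Traceback (most recent call last):
  File "m.py", line 12, in <module>
    print("x",(s["eef_pos"][:2]@d+20.3).round(1),"F",s["force"].round(1),"grip",s["grip_force"].round(1),"spots",o,"tag",x,y,x+w,y+h)
                                                                                ^^^^^^^^^^^^^^^^^^^^^
AttributeError: 'float' object has no attribute 'round'
Traceback (most recent call last):
  File "m.py", line 12, in <module>
    print("x",(s["eef_pos"][:2]@d+20.3).round(1),"F",s["force"].round(1),"grip",s["grip_force"].round(1),"spots",o,"tag",x,y,x+w,y+h)
                                                                                ^^^^^^^^^^^^^^^^^^^^^
AttributeError: 'float' object has no attribute 'round'
Traceback (most recent call last):
  File "m.py", line 12, in <module>
    print("x",(s["eef_pos"][:2]@d+20.3).round(1),"F",s["force"].round(1),"grip",s["grip_force"].round(1),"spots",o,"tag",x,y,x+w,y+h)
                                                                                ^^^^^^^^^^^^^^^^^^^^^
AttributeError: 'float' object has no attribute 'round'
Traceback (most recent call last):
  File "m.py", line 12, in <module>
    print("x",(s["eef_pos"][:2]@d+20.3).round(1),"F",s["force"].round(1),"grip",s["grip_force"].round(1),"spots",o,"tag",x,y,x+w,y+h)
                                                                                ^^^^^^^^^^^^^^^^^^^^^
AttributeError: 'float' object has no attribute 'round'
```

```bash
sed -i 's/s\["grip_force"\].round(1)/round(s["grip_force"],1)/' m.py; python3 m.py b0
python3 - <<'E'
import cv2
for f in("w6","a0","a1","a2","a3","b0"):
    im=cv2.imread(f"pics/{f}.png");hsv=cv2.cvtColor(im,cv2.COLOR_BGR2HSV)
    m=cv2.inRange(hsv,(0,0,70),(180,255,255));o=[]
    for r0,r1 in((283,312),(332,356)):
        M=cv2.moments(m[r0:r1,258:284],True);o+=[round(258+M['m10']/M['m00'],1),round(r0+M['m01']/M['m00'],1)]
    t=cv2.inRange(hsv,(12,100,60),(35,255,255));t[:215]=0;t[320:]=0;t[:,:330]=0;t[:,480:]=0
    print(f,o,cv2.boundingRect(t))
E
```

```text
x -5.7 F [-1.4 -0.1 -0.2] grip 0.5 spots [270.9, 296.0, 271.3, 344.6] tag 391 229 461 307
w6 [271.5, 296.5, 271.6, 344.2] (391, 229, 70, 78)
a0 [271.5, 296.4, 271.7, 344.2] (391, 229, 70, 78)
a1 [271.4, 296.4, 271.4, 344.1] (391, 229, 70, 78)
a2 [271.1, 296.2, 271.3, 344.0] (391, 229, 70, 78)
a3 [270.9, 296.0, 271.4, 344.5] (391, 229, 70, 78)
b0 [270.9, 296.0, 271.3, 344.6] (391, 229, 70, 78)
```

```bash
python3 steer.py '[[[0, 1, 0, 0, 0, 0], [0, 2, 0, 0, 0, 0], [0, 3, 0, 0, 0, 0]]]' >/dev/null; python3 m.py b1
python3 steer.py '[[[0, 1, 0, 0, 0, 0], [0, 2, 0, 0, 0, 0], [0, 2, 0, 0, 0, 0]]]' >/dev/null; python3 m.py b2
python3 steer.py '[[[0, 1, 0, 0, 0, 0], [0, 2, 0, 0, 0, 0], [0, 2, 0, 0, 0, 0]]]' >/dev/null; python3 m.py b3
```

```text
x -2.8 F [ 1.5  1.5 -0.8] grip 0.4 spots [270.6, 295.2, 271.0, 345.2] tag 391 229 456 307
x -0.8 F [-0.2  0.2 -0.2] grip 0.1 spots [270.0, 293.9, 270.5, 345.9] tag 391 229 451 306
x 1.2 F [-0.5  0.1  0.3] grip 0.1 spots [269.5, 292.6, 270.3, 346.0] tag 392 229 446 306
```

```bash
python3 steer.py '[[[0, 1, 0, 0, 0, 0], [0, 2, 0, 0, 0, 0], [0, 2, 0, 0, 0, 0]]]' >/dev/null; python3 m.py b4
python3 steer.py '[[[0, 1, 0, 0, 0, 0], [0, 2, 0, 0, 0, 0], [0, 2, 0, 0, 0, 0]]]' >/dev/null; python3 m.py b5
```

```text
x 3.2 F [ 0.3 -0.4 -0.8] grip 0.1 spots [268.9, 291.5, 270.1, 346.1] tag 392 229 441 306
x 5.1 F [0.6 0.8 1.2] grip 0.4 spots [268.8, 291.1, 270.1, 346.0] tag 392 229 436 306
```

View pics/b5.png

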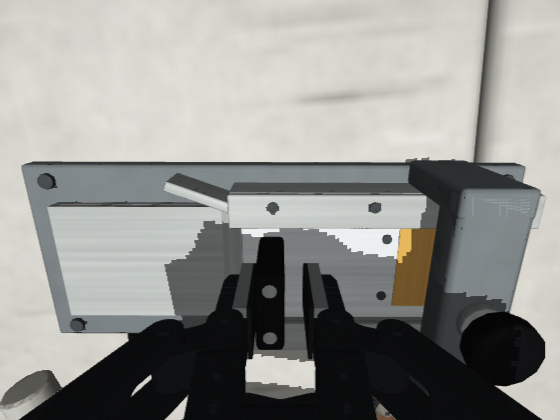

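The bar's spots have moved to about (269,291) and (269,339), and the bar end went from row 240 to 237, so the rear has come down. I'll check that against an exact 4 mm drop.

Run:
```python
from h import *
from rig import ctrl, cams
c=cams.calibration('wrist')
P=ray(c,(271.5,296.4),64)
for k in (3,4,5): print(k,proj(c,P-[0,0,k]))
for f in("w6","a3","b3","b4","b5"):
    im=cv2.imread(f"pics/{f}.png");v=cv2.cvtColor(im,cv2.COLOR_BGR2GRAY)
    o=[]
    for r0 in (280,328):
        w=(v[r0:r0+28,262:280]>70).astype(np.uint8); n,_,st,ce=cv2.connectedComponentsWithStats(w); k=1+st[1:,4].argmax(); o+=(ce[k]+[262,r0]).round(1).tolist()
    b=cv2.GaussianBlur(v,(1,5),0)[225:255,266:276].mean(1); print(f,o,225+np.interp(-100,-b,np.arange(30)))
```

```text
3 [271.67010078 292.12824815]
4 [271.72525211 290.7432294 ]
5 [271.77965523 289.37700027]
w6 [271.5, 296.5, 271.7, 344.1] 238.09698996655518
a3 [271.1, 296.0, 271.3, 343.5] 237.9383886255924
b3 [269.6, 292.6, 270.0, 339.5] 236.05352112676056
b4 [268.9, 291.5, 269.4, 338.1] 235.64944649446494
b5 [268.8, 291.1, 269.4, 337.8] 235.2888888888889
```

```bash
python3 steer.py '[[[0, 0.4, 0, 0, 0, 0], [0, 0.7, 0, 0, 0, 0], [0, 0.7, 0, 0, 0, 0]]]' >/dev/null; python3 m.py b6
python3 - <<'E'
from h import *
for f in("w5","b5","b6"):
    im=cv2.imread(f"pics/{f}.png");v=cv2.cvtColor(im,cv2.COLOR_BGR2GRAY)
    o=[]
    for r0 in (280,328):
        w=(v[r0:r0+28,262:280]>70).astype(np.uint8); n,_,st,ce=cv2.connectedComponentsWithStats(w); k=1+st[1:,4].argmax(); o+=(ce[k]+[262,r0]).round(1).tolist()
    print(f,o)
E
```

```text
x 5.8 F [ 0.4  1.5 -0.4] grip 0.7 spots [268.8, 291.2, 270.1, 346.1] tag 392 229 435 306
w5 [268.8, 296.8, 269.4, 344.5]
b5 [268.8, 291.1, 269.4, 337.8]
b6 [268.7, 291.3, 269.4, 337.8]
```

The w5 to b6 shift is 5.6 px, which is 4.0 mm, with the columns unchanged. The carrier is down and flat, with play left. I'll back off the bar, rise, and go to the plunger.

```bash
python3 steer.py '[[[0, -2, 0, 0, 0, 0], [0, -4, 0, 0, 0, 0], [0, -4, 0, 0, 0, 0], [0, -4, -10, 0, 0, 0], [0, -4, -30, 0, 0, 0], [0, -4, -60, 0, 0, 0], [0, -4, -85, 0, 0, 0], [0, -4, -85, 0, 0, 0]]]'; python3 steer.py '[[[0, 20, 0, 0, 0, 0], [0, 45, 0, 0, 0, 0], [0, 65, 0, 0, 0, 0], [0, 78, 0, 0, 0, 0], [0, 78, 0, 0, 0, 0], [0, 78, 0, 0, 0, 0]]]' 0.0 20;  python3 -c "
from h import *
from rig import ctrl, cams
s=ctrl.sense()
d=np.array([np.cos(-1.655),np.sin(-1.655)]);n=np.array([-d[1],d[0]])
t=d*59.5+n*622
print(t);tool(s,[*t,265],-.084)
c=cams.calibration('wrist'); im=cams.capture('wrist')[:,:,::-1]; cv2.imwrite('pics/w7.png',im); print(s['eef_pos'])
t=cams.capture('top')[:,:,::-1];cv2.imwrite('pics/t7.png',t)"
```

```text
time_s: 14.4
eef_pos: [623.9, -34.1, 300.7]
ee_rot: [0.001, 0.999, -0.042, 0.004]
force: [1.2, -0.4, -0.0]
grip_width: 0.243
grip_force: 0.0
time_s: 15.0
eef_pos: [616.9, -111.3, 295.9]
ee_rot: [-0.0, 0.999, -0.042, -0.0]
force: [0.3, -0.9, -0.4]
grip_width: -0.002
grip_force: 0.0
[ 614.792032  -111.6020044]
tool d [-2.1  0.5 30.9] yawx -0.0833 rz 0.0006960697317391074 F [ 0.3 -0.9 -0.4] t 15.0 grip -0.002 0.0
[ 616.91656607 -111.29993857  295.93794863]
```

View pics/w7.png

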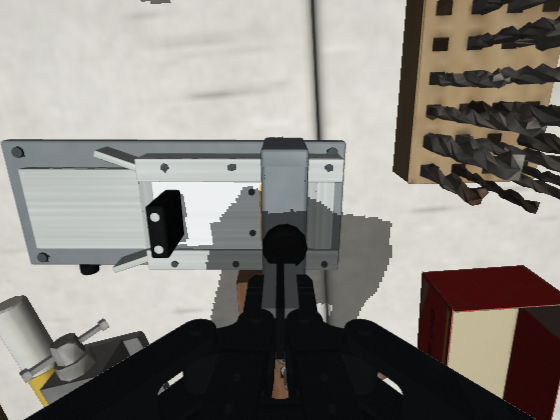

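The carrier lies in place. The cap is at (285,243), just ahead of the closed fingertips. I'll check the cap position by ray and descend partway.

```bash
python3 -c "
from h import *
from rig import ctrl, cams
c=cams.calibration('wrist'); print(ray(c,(285,243),86))"; python3 steer.py '[[[-1.5, 0.5, 15, 0, 0, 0], [-1.5, 0.5, 28, 0, 0, 0], [-1.5, 0.5, 28, 0, 0, 0], [-1.5, 0.5, 28, 0, 0, 0]]]'
```

```text
[ 617.85934832 -113.03021747   86.        ]
time_s: 15.5
eef_pos: [615.5, -111.8, 268.1]
ee_rot: [-0.0, 0.999, -0.041, -0.0]
force: [-0.5, 0.3, 0.9]
grip_width: 0.004
grip_force: 0.0
```

```bash
python3 steer.py '[[[1, 0.5, 4, 0, 0, 0], [1, 0.5, 8, 0, 0, 0], [1, 0.5, 11, 0, 0, 0], [1, 0.5, 13, 0, 0, 0], [1, 0.5, 13, 0, 0, 0]]]'; python3 steer.py '[[[0, 0, 1.5, 0, 0, 0], [0, 0, 3, 0, 0, 0], [0, 0, 4.5, 0, 0, 0], [0, 0, 6, 0, 0, 0], [0, 0, 6, 0, 0, 0]]]'
```

```text
time_s: 16.0
eef_pos: [616.5, -112.7, 255.5]
ee_rot: [0.0, 0.999, -0.042, 0.0]
force: [-1.3, 1.0, 5.9]
grip_width: 0.001
grip_force: 2.7
time_s: 16.5
eef_pos: [616.5, -112.7, 249.9]
ee_rot: [0.0, 0.999, -0.042, 0.001]
force: [-1.9, 1.4, 8.3]
grip_width: -0.0
grip_force: 4.1
```

```bash
python3 steer.py '[[[0, 0, 1, 0, 0, 0], [0, 0, 2, 0, 0, 0], [0, 0, 2, 0, 0, 0]]]'; python3 steer.py '[[[0, 0, 1, 0, 0, 0], [0, 0, 2, 0, 0, 0], [0, 0, 2, 0, 0, 0], [0, 0, 2, 0, 0, 0]]]'
```

```text
time_s: 16.8
eef_pos: [616.5, -112.7, 249.4]
ee_rot: [0.0, 0.999, -0.042, 0.001]
force: [-6.2, 1.2, 16.5]
grip_width: -0.001
grip_force: 8.7
time_s: 17.2
eef_pos: [616.4, -112.6, 249.2]
ee_rot: [0.001, 0.999, -0.041, 0.001]
force: [-12.4, 3.7, 30.1]
grip_width: -0.0
grip_force: 15.3
```

It stands on its stop: the TCP is at 249.2, about 10 mm of travel, and the force climbs steeply. Release and rise.

```bash
python3 steer.py '[[[0, 0, -4, 0, 0, 0], [0, 0, -7, 0, 0, 0], [0, 0, -10, 0, 0, 0], [0, 0, -14, 0, 0, 0], [0, 0, -20, 0, 0, 0], [0, 0, -50, 0, 0, 0], [0, 0, -90, 0, 0, 0], [0, 0, -120, 0, 0, 0]]]'; python3 steer.py '[[[0, -45, -20, 0, 0, 0], [0, -80, -20, 0, 0, 0], [0, -80, -20, 0, 0, 0], [0, -80, -20, 0, 0, 0]]]'
python3 - <<'E'
from h import *
from rig import ctrl, cams
w=cams.capture('wrist')[:,:,::-1]; s=cams.capture('scene')[:,:,::-1]; t=cams.capture('top')[:,:,::-1]
o=np.zeros((580,800,3),np.uint8); o[:315,:420]=cv2.resize(w,(420,315)); o[:315,420:800]=cv2.resize(s[120:270,220:400],(380,315))
o[315:,:390]=cv2.resize(t[130:310,150:420],(390,260))[:265,:] if 0 else cv2.copyMakeBorder(cv2.resize(t[130:310,150:420],(390,260)),0,5,0,0,0)
cv2.imwrite('pics/end.png',o)
E
```

```text
time_s: 18.0
eef_pos: [616.2, -112.7, 367.2]
ee_rot: [0.0, 0.999, -0.042, 0.0]
force: [-0.1, -0.6, 0.6]
grip_width: 0.003
grip_force: 0.0
time_s: 18.4
eef_pos: [622.9, -32.7, 384.7]
ee_rot: [0.0, 0.999, -0.041, -0.001]
force: [-0.1, 0.3, -0.1]
grip_width: 0.002
grip_force: 0.0
```

View pics/end.png

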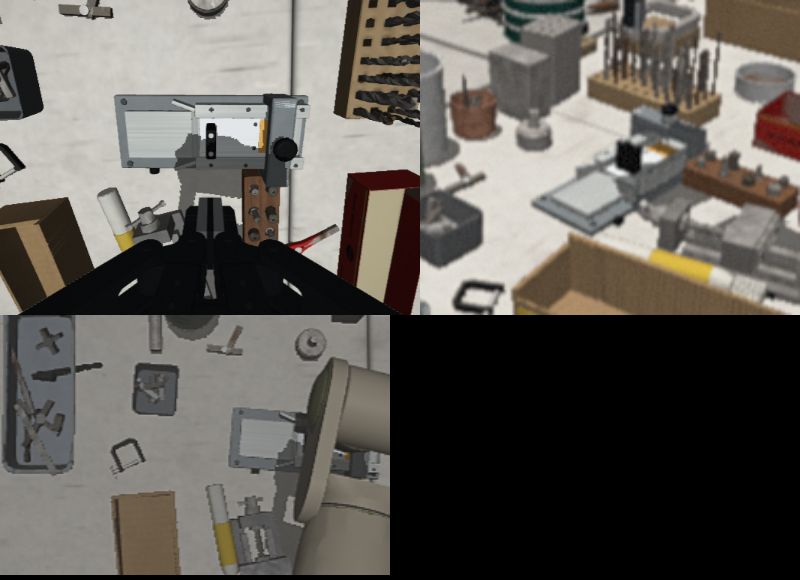

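The carrier lies flat in the pocket (bar at about (211,141) in the wrist pane), the plunger is back up, and the bystanders are undisturbed. The robot is clear, so I'm handing in.

```bash
python3 -c "
from rig import ctrl, cams
print(ctrl.finish_job())"
```

```text
the job is handed in; nothing more can be done
None
```

The job is handed in at about 18.5 s: the carrier dropped 4 mm flat into the pocket, the plunger then went about 10 mm down to its stop and came back up, and the clamp, puck and gauge look undisturbed in the final pictures.

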